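Find the hidden catch of the backup battery tray

ROBOT

A 7-joint arm with a two-finger parallel gripper is mounted at the origin on the work surface. World frame = base frame: x ahead of the robot, y to its left, z up, the work surface at z = 0. Lengths are in m, angles in rad, forces in N, time in s.
With the tool pointing down it reaches from about 0.4 to 0.875 m from the base axis. Payload 19.3 kg.
Tool frame: the origin (TCP) lies between the finger pads; the fingertips stand 17 mm ahead of it and the grasp point (between the pads) lies 2 mm behind it; z points along the fingers, x is the direction in which the jaws open and shut, and the axes are right-handed (so a half turn about z gives the same grasp; the last joint's range is limited). The gripper opens to 85 mm and grips with 20 to 120 N. Pads are 22 mm wide; open, the fingers measure 114 mm over their backs; the gripper's body (76 mm by 85 mm) begins 54 mm behind the grasp point. The pads swing forward as they close: fully open they stand 13 mm farther back than shut.
Start: joints at [1.154, 0.521, -0.036, 1.599, 0.021, 1.021, -0.113], TCP at [0.212, -0.588, 0.224] pointing down, gripper open.
Joint ranges: [-2.91, 2.91], [-0.3, 2.13], [-1.5, 1.42], [0.17, 2.43], [-1.26, 4.41], [0.16, 1.93], [-2.52, 2.52]. Speed limits (rad/s): [1.89, 1.89, 2.39, 2.39, 3.01, 3.01, 3.01].

INTERFACE

Orientations are given as [roll, pitch, yaw] about the fixed x, y, z axes, in that order (R = Rz(yaw) Ry(pitch) Rx(roll)).
In Python, from workcell import bot gives the robot as it stands. The module is installed in compiled form; this text tells all that it offers.
- The arm moves only by the tool arm_command, never from a script. Its argument "targets" is a list of rows, each a list of 6 numbers: the shift along the tool's x, y, z in mm, then the turn, a rotation vector about the tool's x, y, z in degrees. In form: [[x, y, z, wx, wy, wz], ...]. A call has 1 to 8 rows; each row shifts and turns the pose as measured when the row begins, along the tool's axes as they then stand; what a row does not reach is not made up. A row lasts 1/10 s, in which the tool goes at most 50 mm and 8.59 degrees, less where a joint would pass 70% of its speed; a pose out of reach is approached as far as the arm can. A call is refused whole if a number of a shift passes 50 or a number of a turn 8.59, either way. A call with a gripper value outside its range is refused whole. "grip" is the opening in per cent of the stroke, from 0 (shut) to 100 (fully open), set as the call begins (left out, the last holds). The fingers move at their own pace and stop on an object; "grip_force" is the grip in N (left out, the last holds). Time passes only in rows, so rows that do not move let the fingers close. It gives the time, the measured TCP pose, the force and the opening at its end, in the units of the state.
- bot.observe(): the state, without advancing time (a new reading comes with each control period).
- bot.grab_frame(name): name is "scene" or "top" or "wrist"; returns a dict with "color" (420x560x3 uint8, red, green, blue), "depth" (420x560 float32, m along the optical axis (not along the pixel's ray), 0 where there is no reading), "fov_y" (degrees; the focal length in pixels is half the picture's height over the tangent of half this angle, whatever the lens; pixels are square), "cx", "cy" (the principal point, pixels), "R" (3x3) and "t" (3): a world point X has camera coordinates R X + t; the wrist camera has in their place "hand_eye" (4x4, takes a point from camera to tool coordinates, whose origin is the TCP and whose axes are the tool frame's). Camera axes: x right, y down, z forward; pixel columns grow to the right and rows downward; lengths in m; the calibration is good to about 2 mm. A picture is of the moment at which its call begins: read the wrist's pose just before it.
- bot.job_done(): hands the job in, once; it reports no verdict.
The state is a dict: "clock": time; "qpos": joint angles; "qd": joint speeds; "joint_efforts": joint torques, N m; "position": TCP position; "tool_rot": TCP orientation; "force": force on the tool from outside, world axes, zero at the start; "moment": the same for the moment, N m; "grip_width": finger opening in m.
Only numpy, scipy, OpenCV 4.12 (cv2) and the standard library are available. Lean on these libraries where they do the work, as an engineer would, in place of code of your own. Each camera call takes 0.05 s, during which the arm holds its last target. There are 200 camera calls.

TASK

The battery tray of the backup power unit in the radio room is held by a concealed catch under one of the five look-alike pads set flush in the unit's flat top, and nothing shows which. Feel along the pads gently with closed fingertips until one sinks well in, press that one so that the tray springs out, and come away, leaving the tray out. Do not lean hard on the panel, and leave everything that stands on and around the unit where it is.

Things in the scene. Friction and masses are not known exactly. Their poses are not given: they have to be found in the camera images.
- unit: backup power unit, a fixed metal box with a white cover, 240 mm deep (its x), 310 mm wide (its y), 133 mm high, black front with a round meter and two steel handles facing the robot (its -x). Origin: centre of its underside, on the desk; z up. Its flat top is 133 mm above the origin and carries the row of five pads along y. It stands anywhere up to about 20 degrees turned.
- pad_place1 (a point): centre of the top face of the first pad place, at x -35, y -112, z 133 mm in the unit's frame. At each of the five places is a square mid-grey pad 42 x 42 mm, flush with the top in a 46 mm square hole (dark seam around it). Four pads are blind: on hard rubber seats they yield less than 2 mm (stiff, about 6 N per mm, then rigid); one, at a place drawn anew each time, is the catch. The fingers must go in with the pad, inside the 46 mm hole.
- pad_place2 (a point): centre of the second pad place, at x -35, y -56, z 133 mm in the unit's frame
- pad_place3 (a point): centre of the third pad place, at x -35, y 0, z 133 mm in the unit's frame
- pad_place4 (a point): centre of the fourth pad place, at x -35, y +56, z 133 mm in the unit's frame
- pad_place5 (a point): centre of the fifth pad place, at x -35, y +112, z 133 mm in the unit's frame
- catch (a joint): how far the catch pad is pushed in, m: 0 flush, 0.007 at its stop; sprung, about 2 N to start it and 5.5 N at the stop, and it comes back up when let go. It snaps free and lets the tray go when pressed 0.002 to 0.004 in.
- tray (a joint): how far the battery tray has come out of the unit's front towards the robot (unit's -x), m: 0 shut, 0.045 fully out. The tray has a spring of its own that drives it all the way out in about half a second once the catch frees it; it has no handle.
- handheld: loose black handheld radio standing on the rear of the unit's top, 34 x 56 x 105 mm plus a 50 mm stub antenna; origin at the centre of its underside. Leave alone.
- fuse_jar: loose clear jar with a red cap on the rear of the unit's top, 44 mm across, 55 mm high; origin at the centre of its underside. Leave alone.
- mug: loose blue mug on the desk to the left of the unit, 80 mm across, 95 mm high; origin at the centre of its underside. Leave alone.
- fist_mic: loose black hand microphone lying on the desk to the right of the unit, 85 x 55 x 26 mm; origin at the centre of its underside. Leave alone.
- screwdriver: loose screwdriver with an orange handle lying on the desk to the right; origin under its middle. Leave alone.
- tape_reel: loose yellow reel lying on the desk to the left, 60 mm across, 20 mm high; origin at the centre of its underside. Leave alone.

How it is judged:
On the way, in this order (a step that is already met when the one before it is completed fails the run):
1. the catch pad is pressed in while the tray is still shut (value of joint catch above 0.003 m and value of joint tray below 0.03 m).
2. the tray springs out (value of joint tray above 0.038 m), for 0.2 s.
At the end, for the whole second after the job is handed in: The tray is out by more than 38 of its 45 mm, the catch pad has come back to within 1.5 mm of flush, and the six loose things are within 20 mm of where they stood (value of joint tray above 0.038 m and value of joint catch below 0.0015 m and distance of each of handheld, fuse_jar, mug, fist_mic, screwdriver, tape_reel from where it was at the start of the episode below 0.02 m); the robot touches nothing.
It fails at once if the fingers press on anything with more than 60 N (contact force between the fingers and anything else above 60 N).
It fails at once if a loose thing is lifted, carried or pushed more than 30 mm from its place, or the standing things are tipped (distance of any of handheld, fuse_jar, mug, fist_mic, screwdriver, tape_reel from where it was at the start of the episode above 0.03 m or angle between any of handheld, fuse_jar, mug's own z axis and vertical above 0.4 rad).
It also fails if it takes over 51 s, if anything falls off the work surface, if the arm or the gripper's body presses on something with over 40 N, if the wrist force passes 120 N, or if a joint passes its speed limit or range.

## Working session

There is one attempt and no reset: what is moved stays moved. The work goes in short steps, Python scripts to look and compute and a tool call to move; the robot and the scene stay as the last step left them, time stands still between calls to the robot, and variables do not carry over. Pictures are saved under pics/ and viewed, about 8 in all and at most 12, crops included, and the job is handed in when it is done.

Besides the shell and the picture viewer there is one more tool, called after "Emit:" as name([rows], argument=value, ...), one row to a line, values as JSON. arm_command: Moves the arm, as the interface text tells. Its arguments: {"type":"object","properties":{"targets":{"type":"array"},"grip":{"type":"number"},"grip_force":{"type":"number"}},"required":["targets"]}

```bash
mkdir -p pics
python3 - <<'E'
from workcell import bot
import numpy as np,cv2
s=bot.observe(); print({k:np.round(v,3) for k,v in s.items()})
for n in("scene","top"):
    f=bot.grab_frame(n); np.savez(n+".npz",**f)
    cv2.imwrite(f"pics/{n}.png",f["color"][:,:,::-1]); print(n,f["fov_y"],f["cx"],f["cy"],f["R"].round(3).tolist(),f["t"])
E
```

```text
{'clock': np.float64(0.0), 'qpos': array([ 1.154,  0.522, -0.036,  1.6  ,  0.021,  1.021, -0.113]), 'qd': array([-0.001, -0.001, -0.   , -0.001, -0.001,  0.001,  0.   ]), 'joint_efforts': array([-0.0000e+00, -9.2712e+01,  1.9800e+00, -3.6994e+01,  1.8000e-02,
        8.0000e-03, -0.0000e+00]), 'position': array([ 0.212, -0.588,  0.224]), 'tool_rot': array([ 3.142e+00,  1.000e-03, -1.224e+00]), 'force': array([ 0.344, -0.46 ,  0.598]), 'moment': array([-0.102,  0.035, -0.064]), 'grip_width': np.float64(0.086)}
scene 45.35383116514322 283.77207982506985 214.01501045376074 [[-0.022, 0.999, -0.023], [0.587, -0.006, -0.809], [-0.809, -0.031, -0.587]] [ 0.00570614 -0.23171126  1.7039896 ]
top 52.837256031640784 274.85992638217994 214.67244212074397 [[-0.011, -1.0, 0.011], [-0.995, 0.01, -0.096], [0.096, -0.012, -0.995]] [0.02912759 0.54064065 0.99542367]
```

View pics/top.png

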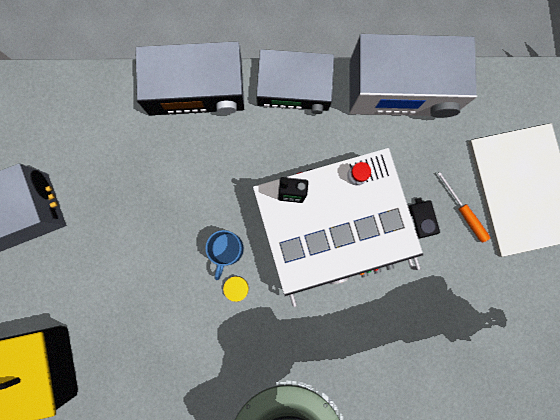

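View pics/scene.png

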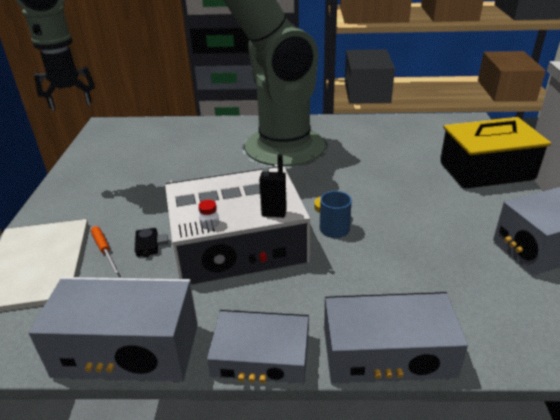

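The top view shows the white unit turned slightly, with its five grey pads from about (292,250) on the left to (391,220) on the right. The radio is at (293,189), the jar at (361,172), the mug at (224,248) and the mic at (425,217). The scene view, taken from behind, agrees with this.

```bash
cat > h.py <<'E'
import numpy as np,cv2
from scipy.spatial.transform import Rotation as Ro
def ray(f,uv,z):
    F=len(f["color"])/2/np.tan(np.radians(float(f["fov_y"]))/2)
    d=f["R"].T@np.array([(uv[0]-f["cx"])/F,(uv[1]-f["cy"])/F,1]); c=-f["R"].T@f["t"]
    return c+d*(z-c[2])/d[2]
E
python3 - <<'E'
from h import *
from workcell import bot
f=dict(np.load("top.npz")); im=f["color"].astype(int)
hsv=cv2.cvtColor(f["color"],cv2.COLOR_RGB2HSV)
m=((hsv[...,2]>90)&(hsv[...,2]<200)).astype(np.uint8)
print(im[250,292],im[235,343],im[240,300],im[270,330])
roi=np.zeros_like(m); cv2.fillPoly(roi,[np.array([[262,195],[385,160],[415,245],[290,285]])],1)
m=m*roi
cs,_=cv2.findContours(m,cv2.RETR_EXTERNAL,cv2.CHAIN_APPROX_NONE)
P=[]
for c in cs:
    a=cv2.contourArea(c)
    if a>150:
        r=cv2.minAreaRect(c); p=ray(f,r[0],.133); print(a,np.round(r[0],1),np.round(r[1],1),p.round(4))
        if 200<a<700: P.append(p)
P=np.array(sorted(P,key=lambda p:p[1]))
print(np.linalg.norm(np.diff(P,axis=0),axis=1))
d=P[-1]-P[0]; yaw=np.arctan2(-d[0],d[1]); print("yaw deg",np.degrees(yaw), P.mean(0))
np.save("P.npy",P)
s=bot.observe(); R=Ro.from_euler("xyz",s["tool_rot"]).as_matrix(); print(R.round(3)); print("to P in tool mm",((P-s["position"])@R*1000).round(0))
print(f["depth"][235,343],f["depth"][250,292])
E
```

```text
[143 151 157] [147 151 159] [107 109 116] [237 237 239]
436.0 [291.8 249.5] [22.  22.1] [ 0.4553 -0.0109  0.133 ]
430.0 [316.9 242.1] [22.  21.6] [ 0.4704 -0.0652  0.133 ]
430.5 [341.6 234.8] [21.9 21.9] [ 0.4856 -0.1188  0.133 ]
422.0 [366.2 227.6] [22.1 21.5] [ 0.5006 -0.1723  0.133 ]
408.0 [390.9 220.4] [21.7 21.8] [ 0.5157 -0.2265  0.133 ]
[0.05618699 0.05561897 0.055702   0.05639339]
yaw deg 15.642816751584691 [ 0.48550565 -0.11872997  0.133     ]
[[ 0.34  -0.94  -0.   ]
 [-0.94  -0.34   0.001]
 [-0.001  0.    -1.   ]]
to P in tool mm [[-236. -408.   91.]
 [-292. -412.   91.]
 [-348. -416.   91.]
 [-403. -420.   91.]
 [-460. -425.   91.]]
0.91222626 0.90717417
```

Emit:
arm_command([
  [0,0,0,0,0,4.3],
  [-20,-42,0,0,0,0],
  [-20,-42,0,0,0,0],
  [-20,-42,0,0,0,0],
  [-20,-42,0,0,0,0],
  [-20,-42,0,0,0,0],
  [-20,-42,0,0,0,0],
  [-20,-42,0,0,0,0],
], grip=0, grip_force=40)

```text
clock: 0.9
position: [0.4604, -0.3716, 0.2208]
tool_rot: [3.137, 0.003, -1.315]
force: [0.1, -1.2, -0.1]
grip_width: 0.0
```

```bash
cat > w.py <<'E'
from h import *
from workcell import bot
P=np.load("P.npy"); s=bot.observe(); R=Ro.from_euler("xyz",s["tool_rot"]).as_matrix()
print(s["clock"],s["position"].round(4),s["tool_rot"].round(4),s["force"].round(2),s["grip_width"])
T=P.copy(); T[:,2]=.150
print("to P (TCP at touch), tool mm\n",((T-s["position"])@R*1000).round(1), "unit yaw err deg",np.degrees(s["tool_rot"][2])+90-15.6)
E
python3 w.py
```

```text
0.9 [ 0.4604 -0.3716  0.2208] [ 3.1369  0.0033 -1.3147] [ 0.14 -1.19 -0.09] 2.6972597347395478e-05
to P (TCP at touch), tool mm
 [[-126.2  -90.5   70.8]
 [-182.4  -89.6   71. ]
 [-238.   -88.7   71.2]
 [-293.7  -87.6   71.4]
 [-350.   -86.7   71.6]] unit yaw err deg -0.9253394837861944
```

Emit:
arm_command([
  [-32,-23,0,0,0,0],
  [-32,-23,0,0,0,-0.9],
  [-32,-23,0,0,0,0],
  [-30,-22,0,0,0,0],
  [0,0,0,0,0,0],
])

```text
clock: 1.4
position: [0.5211, -0.2133, 0.2192]
tool_rot: [3.137, 0.007, -1.289]
force: [0.4, -0.1, 0.3]
grip_width: 0.0
```

```bash
python3 w.py
```

```text
1.4 [ 0.5211 -0.2133  0.2192] [ 3.1374  0.0069 -1.2891] [ 0.4  -0.06  0.31] 2.455823816298582e-05
to P (TCP at touch), tool mm
 [[  11.6    8.6   69.2]
 [ -44.5    8.    69.6]
 [-100.2    7.5   69.9]
 [-155.9    7.2   70.3]
 [-212.2    6.6   70.7]] unit yaw err deg 0.5406392888991665
```

Emit:
arm_command([
  [11,8,0,0,0,0],
  [0,0,20,0,0,0],
  [0,0,18,0,0,0],
  [0,0,12,0,0,0],
  [0,0,0,0,0,0],
  [0,0,0,0,0,0],
])

```text
clock: 2.0
position: [0.5137, -0.2318, 0.1674]
tool_rot: [3.136, 0.006, -1.292]
force: [-0.1, -0.5, -0.6]
grip_width: -0.0
```

```bash
python3 w.py
```

```text
2.0 [ 0.5137 -0.2318  0.1674] [ 3.1358  0.0056 -1.2921] [-0.09 -0.53 -0.56] -1.0077177723267145e-05
to P (TCP at touch), tool mm
 [[  -4.5   -3.5   17.4]
 [ -60.7   -3.8   17.7]
 [-116.3   -4.2   18. ]
 [-172.    -4.3   18.4]
 [-228.4   -4.7   18.7]] unit yaw err deg 0.36957790478636277
```

Emit:
arm_command([
  [-3.5,-3,0,0,0,0],
  [0,0,0,0,0,0],
  [0,0,8,0,0,0],
  [0,0,3,0,0,0],
  [0,0,0,0,0,0],
  [0,0,0,0,0,0],
])

```text
clock: 2.6
position: [0.5165, -0.2279, 0.1574]
tool_rot: [3.138, 0.004, -1.292]
force: [-0.2, 0.4, -0.1]
grip_width: 0.0
```

```bash
python3 w.py
```

```text
2.6 [ 0.5165 -0.2279  0.1574] [ 3.1379  0.004  -1.2922] [-0.22  0.4  -0.06] 1.4191916679104075e-05
to P (TCP at touch), tool mm
 [[  -1.6    0.4    7.4]
 [ -57.8    0.     7.7]
 [-113.4   -0.3    7.9]
 [-169.1   -0.5    8.1]
 [-225.5   -0.9    8.3]] unit yaw err deg 0.3597308190968622
```

Emit:
arm_command([
  [-1,0,4,0,0,0],
  [0,0,0,0,0,0],
  [0,0,1.5,0,0,0],
  [0,0,0,0,0,0],
])

```text
clock: 3.0
position: [0.5162, -0.2269, 0.1515]
tool_rot: [3.138, 0.004, -1.292]
force: [-0.5, -1.1, -0.5]
grip_width: 0.0002
```

Emit:
arm_command([
  [0,0,1,0,0,0],
  [0,0,1,0,0,0],
])

```text
clock: 3.2
position: [0.5163, -0.2269, 0.1495]
tool_rot: [3.138, 0.004, -1.292]
force: [-0.1, 0.6, -0.3]
grip_width: 0.0001
```

Emit:
arm_command([
  [0,0,1,0,0,0],
  [0,0,0.5,0,0,0],
])

```text
clock: 3.4
position: [0.5163, -0.2269, 0.1479]
tool_rot: [3.138, 0.004, -1.292]
force: [0.9, 0.4, 0.3]
grip_width: 0.0003
```

Emit:
arm_command([
  [0,0,1,0,0,0],
])

```text
clock: 3.5
position: [0.5163, -0.2269, 0.1469]
tool_rot: [3.138, 0.004, -1.292]
force: [-1.1, 0.0, -0.2]
grip_width: -0.0003
```

Emit:
arm_command([
  [0,0,1,0,0,0],
])

```text
clock: 3.6
position: [0.5163, -0.2269, 0.1458]
tool_rot: [3.138, 0.004, -1.292]
force: [-0.1, -0.0, 0.3]
grip_width: 0.0002
```

Emit:
arm_command([
  [0,0,0.5,0,0,0],
])

```text
clock: 3.7
position: [0.5163, -0.2269, 0.1452]
tool_rot: [3.138, 0.004, -1.292]
force: [-0.0, 0.3, -0.2]
grip_width: -0.0003
```

Run:
```python
from h import *
from workcell import bot
f=dict(np.load("top.npz")); F=210/np.tan(np.radians(float(f["fov_y"]))/2)
for uv in [(292,250),(343,235),(391,220),(330,262),(340,200),(200,200)]:
    d=float(np.median(f["depth"][uv[1]-2:uv[1]+3,uv[0]-2:uv[0]+3])); print(uv,(f["R"].T@(np.array([(uv[0]-f["cx"])/F*d,(uv[1]-f["cy"])/F*d,d])-f["t"])).round(4))
g=bot.grab_frame("wrist"); cv2.imwrite("pics/w1.png",g["color"][:,:,::-1])
```

```text
(292, 250) [ 0.4541 -0.0113  0.1331]
(343, 235) [ 0.4851 -0.1216  0.1335]
(391, 220) [ 0.5164 -0.2265  0.1338]
(330, 262) [ 0.4276 -0.0924  0.1323]
(340, 200) [ 0.5611 -0.1171  0.1335]
(200, 200) [0.5818 0.2082 0.0006]
```

View pics/w1.png

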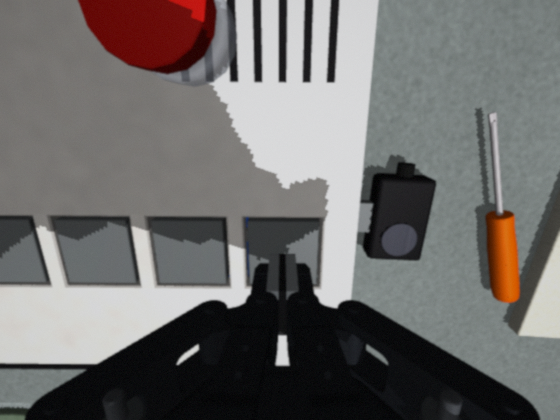

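The wrist view has the closed tips at about (283,265), over the first pad (245–322, 217–287). No force shows yet, so I'll keep going down in small steps.

Emit:
arm_command([
  [0,0,0.8,0,0,0],
])

```text
clock: 3.85
position: [0.5163, -0.2269, 0.1443]
tool_rot: [3.138, 0.004, -1.292]
force: [0.4, 0.8, -0.3]
grip_width: -0.0001
```

Emit:
arm_command([
  [0,0,0.8,0,0,0],
])

```text
clock: 3.95
position: [0.5163, -0.2269, 0.1435]
tool_rot: [3.138, 0.004, -1.292]
force: [-0.2, 0.8, 0.0]
grip_width: 0.0002
```

Emit:
arm_command([
  [0,0,0.8,0,0,0],
])

```text
clock: 4.05
position: [0.5163, -0.2269, 0.1426]
tool_rot: [3.138, 0.004, -1.292]
force: [-0.2, -0.4, 0.8]
grip_width: 0.0002
```

Emit:
arm_command([
  [0,0,0.8,0,0,0],
])

```text
clock: 4.15
position: [0.5163, -0.227, 0.1418]
tool_rot: [3.138, 0.004, -1.292]
force: [0.1, 0.1, -0.3]
grip_width: -0.0003
```

Emit:
arm_command([
  [0,0,0.8,0,0,0],
])

```text
clock: 4.25
position: [0.5163, -0.227, 0.1409]
tool_rot: [3.138, 0.004, -1.292]
force: [-0.1, 0.1, -0.2]
grip_width: 0.0
```

Emit:
arm_command([
  [0,0,0.8,0,0,0],
])

```text
clock: 4.35
position: [0.5163, -0.2269, 0.14]
tool_rot: [3.138, 0.004, -1.292]
force: [0.2, 0.4, 0.3]
grip_width: 0.0002
```

Run:
```python
from h import *
from workcell import bot
s=bot.observe(); print(s["force"],s["position"],s["joint_efforts"])
g=bot.grab_frame("scene"); np.savez("s2.npz",**g)
a=g["color"][130:290,120:360]; cv2.imwrite("pics/s2.png",cv2.resize(a,None,fx=3.3,fy=3.3,interpolation=cv2.INTER_CUBIC)[:,:,::-1])
```

```text
[0.19118502 0.41983191 0.31712048] [ 0.51625796 -0.22694272  0.14000372] [ 1.36428876e-02 -8.75463223e+01  4.14217142e-01 -3.04393959e+01
  4.16393250e-04  8.89784074e-02  6.95658018e-03]
```

View pics/s2.png

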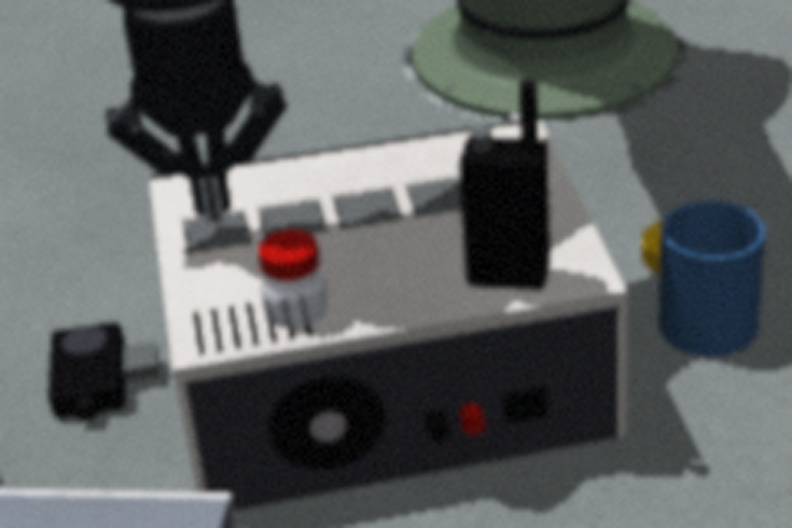

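Run:
```python
from h import *
f=dict(np.load("s2.npz")); F=210/np.tan(np.radians(float(f["fov_y"]))/2)
for p in [(.5163,-.227,z) for z in (.123,.133,.143,.153)]+[(.5157,-.2265,.133)]:
    c=f["R"]@np.array(p)+f["t"]; print(p,(c[:2]/c[2]*F+[f["cx"],f["cy"]]).round(1), ((c[:2]/c[2]*F+[f["cx"],f["cy"]]-[120,130])*3.3).round(0))
a=f["color"].astype(int).sum(2); d=f["depth"]
for v in range(184,212): print(v,a[v,180:189],)
for v in range(186,206,2):
    uv=(184,v); z=d[v,184]; print(v,(f["R"].T@(np.array([(uv[0]-f["cx"])/F*z,(uv[1]-f["cy"])/F*z,z])-f["t"])).round(4))
```

```text
(0.5163, -0.227, 0.123) [186.9 203. ] [221. 241.]
(0.5163, -0.227, 0.133) [186.4 199.6] [219. 230.]
(0.5163, -0.227, 0.143) [185.8 196.2] [217. 218.]
(0.5163, -0.227, 0.153) [185.2 192.7] [215. 207.]
(0.5157, -0.2265, 0.133) [186.6 199.5] [220. 229.]
184 [132 163 135 134 173 168 100  87 294]
185 [155 187 156 129 175 193 124  81 272]
186 [136 183 160 127 169 186 131  81 233]
187 [119 172 152 127 161 182 137  89 187]
188 [111 178 173 132 143 170 152  92 152]
189 [104 164 186 143 133 164 157 108 123]
190 [ 98 169 188 136 122 168 172 117 100]
191 [ 94 147 183 138 116 165 184 136  90]
192 [101 138 178 143 111 163 186 142 121]
193 [132 132 169 153 123 157 194 175 213]
194 [218 174 196 176 139 149 190 242 305]
195 [319 272 244 209 142 134 194 267 321]
196 [341 311 277 227 190 178 211 262 313]
197 [338 326 299 284 261 237 251 283 302]
198 [325 336 322 314 313 269 247 245 263]
199 [328 323 323 326 302 245 199 201 190]
200 [329 333 319 318 272 217 174 181 167]
201 [324 323 300 277 226 180 165 168 170]
202 [284 259 247 209 175 176 167 166 161]
203 [219 197 185 178 170 175 179 172 171]
204 [181 163 177 187 202 212 201 203 226]
205 [206 200 211 235 259 282 298 291 307]
206 [294 293 294 310 341 347 355 360 366]
207 [364 359 359 363 371 372 373 375 380]
208 [380 379 380 382 387 405 414 404 389]
209 [389 384 406 425 458 510 534 482 441]
210 [433 456 519 554 586 627 637 602 563]
211 [561 575 626 652 658 673 678 664 660]
186 [ 0.5285 -0.2239  0.18  ]
188 [ 0.5238 -0.226   0.1714]
190 [ 0.5281 -0.2256  0.1685]
192 [ 0.5279 -0.2264  0.1628]
194 [ 0.5257 -0.2279  0.1556]
196 [ 0.5258 -0.2286  0.15  ]
198 [ 0.5055 -0.2351  0.1305]
200 [ 0.5187 -0.2322  0.1336]
202 [ 0.5274 -0.2306  0.1337]
204 [ 0.5345 -0.2294  0.1329]
```

Depth and pixel row put the visible fingertip about 10–15 mm above the pad, so the tips sit farther back than I assumed. I'll continue the gentle descent.

Emit:
arm_command([
  [0,0,1,0,0,0],
  [0,0,1,0,0,0],
])

```text
clock: 4.6
position: [0.5162, -0.227, 0.1378]
tool_rot: [3.138, 0.004, -1.292]
force: [-0.7, -0.7, -0.1]
grip_width: -0.0
```

Emit:
arm_command([
  [0,0,1,0,0,0],
  [0,0,0.6,0,0,0],
])

```text
clock: 4.8
position: [0.5162, -0.2269, 0.136]
tool_rot: [3.138, 0.004, -1.292]
force: [-1.1, 0.3, -0.3]
grip_width: -0.0001
```

Emit:
arm_command([
  [0,0,1,0,0,0],
  [0,0,0.6,0,0,0],
])

```text
clock: 5.0
position: [0.5162, -0.2269, 0.1342]
tool_rot: [3.138, 0.004, -1.292]
force: [-0.4, -1.2, 0.5]
grip_width: -0.0002
```

Emit:
arm_command([
  [0,0,1,0,0,0],
])

```text
clock: 5.1
position: [0.5162, -0.2269, 0.1332]
tool_rot: [3.138, 0.004, -1.292]
force: [-0.9, -0.4, 0.6]
grip_width: 0.0002
```

Run:
```python
from h import *
from workcell import bot
s=bot.observe(); R=Ro.from_euler("xyz",s["tool_rot"]).as_matrix()
g=bot.grab_frame("wrist"); F=210/np.tan(np.radians(float(g["fov_y"]))/2); H=g["hand_eye"]; print(np.round(H,3),F)
def pt(u,v):
    z=np.median(g["depth"][v-1:v+2,u-1:u+2]); q=H@[(u-g["cx"])/F*z,(v-g["cy"])/F*z,z,1]; return q[:3]
for uv in [(283,v) for v in range(225,300,6)]+[(265,v) for v in range(255,290,6)]+[(290,80),(20,250),(180,250),(300,225),(340,320)]:
    q=pt(*uv); print(uv,"tool mm",(q*1000).round(1),"world",(R@q+s["position"]).round(4))
f=bot.grab_frame("scene"); F=210/np.tan(np.radians(float(f["fov_y"]))/2)
for v in range(190,206):
    uv=(185,v); z=f["depth"][v,185]; print(v,f["color"][v,185],(f["R"].T@(np.array([(uv[0]-f["cx"])/F*z,(uv[1]-f["cy"])/F*z,z])-f["t"])).round(4))
a=g["color"]; b=f["color"][150:240,140:240]
cv2.imwrite("pics/w2.png",np.hstack([a[180:340,180:380].repeat(2,0).repeat(2,1),cv2.resize(b,(356,320))])[:,:,::-1])
```

```text
[[ 1.    -0.    -0.     0.   ]
 [ 0.     0.95   0.313 -0.082]
 [ 0.    -0.313  0.95  -0.149]
 [ 0.     0.     0.     1.   ]] 299.41859644407873
(283, 225) tool mm [  1.  -21.6   4.6] world [ 0.5372 -0.2219  0.1285]
(283, 231) tool mm [  1.  -19.8   0.3] world [ 0.5355 -0.2224  0.1328]
(283, 237) tool mm [  1.  -16.2   0.5] world [ 0.532  -0.2234  0.1327]
(283, 243) tool mm [  1.  -12.6   0.6] world [ 0.5285 -0.2244  0.1325]
(283, 249) tool mm [ 1.  -9.2  0.1] world [ 0.5253 -0.2253  0.133 ]
(283, 255) tool mm [  0.9 -11.7 -12.1] world [ 0.5278 -0.2246  0.1453]
(283, 261) tool mm [  0.9 -11.7 -18.5] world [ 0.5278 -0.2246  0.1517]
(283, 267) tool mm [  0.9 -11.9 -24.8] world [ 0.528  -0.2246  0.1579]
(283, 273) tool mm [  0.9 -11.8 -30. ] world [ 0.5279 -0.2246  0.1631]
(283, 279) tool mm [  0.9 -11.8 -35.1] world [ 0.5279 -0.2246  0.1682]
(283, 285) tool mm [  0.8 -11.9 -40. ] world [ 0.5281 -0.2246  0.1732]
(283, 291) tool mm [  0.8 -11.6 -43.9] world [ 0.5278 -0.2247  0.1771]
(283, 297) tool mm [  0.8  -9.2 -44.6] world [ 0.5255 -0.2253  0.1778]
(265, 255) tool mm [-9.  -5.4  0.3] 
[... 692 characters left out ...]
. -11. -61.] world [ 0.5328 -0.2442  0.194 ]
190 [55 56 60] [ 0.5261 -0.2238  0.1672]
191 [54 58 59] [ 0.5271 -0.2239  0.1651]
192 [54 57 58] [ 0.523  -0.2254  0.1595]
193 [52 53 56] [ 0.5266 -0.2248  0.1591]
194 [47 50 52] [ 0.5253 -0.2256  0.1553]
195 [43 45 48] [ 0.5272 -0.2254  0.1538]
196 [37 37 40] [ 0.5233 -0.2269  0.1483]
197 [43 43 46] [ 0.5273 -0.2262  0.1481]
198 [41 42 45] [ 0.5296 -0.226   0.1468]
199 [49 50 53] [ 0.5244 -0.2278  0.1404]
200 [50 52 53] [ 0.5152 -0.2308  0.1312]
201 [54 57 60] [ 0.5207 -0.2297  0.132 ]
202 [58 62 62] [ 0.527  -0.2283  0.1334]
203 [58 59 60] [ 0.5283 -0.2284  0.1315]
204 [68 70 68] [ 0.5359 -0.2267  0.1338]
205 [95 94 94] [ 0.535  -0.2273  0.1302]
```

View pics/w2.png

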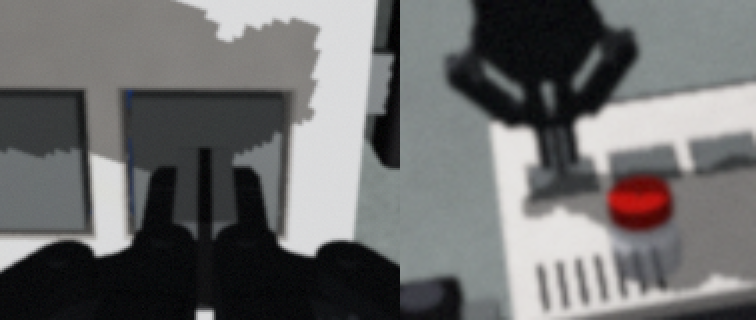

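Both views now put the tip at tool z ≈ -10 mm, about 9 mm above the pad. Contact is therefore expected at a TCP height of about 0.123, and the quoted 17 mm doesn't hold for the closed fingers.

Emit:
arm_command([
  [0,0,1.5,0,0,0],
  [0,0,1.5,0,0,0],
])

```text
clock: 5.4
position: [0.5162, -0.2269, 0.1301]
tool_rot: [3.138, 0.004, -1.292]
force: [0.6, 0.1, -0.2]
grip_width: -0.0001
```

Emit:
arm_command([
  [0,0,1,0,0,0],
  [0,0,1,0,0,0],
])

```text
clock: 5.6
position: [0.5161, -0.2269, 0.1278]
tool_rot: [3.138, 0.004, -1.292]
force: [0.2, 0.3, -0.1]
grip_width: 0.0001
```

Emit:
arm_command([
  [0,0,1,0,0,0],
])

```text
clock: 5.7
position: [0.5162, -0.2269, 0.1267]
tool_rot: [3.138, 0.004, -1.292]
force: [0.6, -0.5, -0.7]
grip_width: -0.0
```

Emit:
arm_command([
  [0,0,1,0,0,0],
])

```text
clock: 5.8
position: [0.5162, -0.2269, 0.1256]
tool_rot: [3.138, 0.004, -1.292]
force: [-1.2, -0.2, 4.3]
grip_width: -0.0001
```

Emit:
arm_command([
  [0,0,0.7,0,0,0],
])

```text
clock: 5.9
position: [0.5162, -0.2269, 0.125]
tool_rot: [3.138, 0.004, -1.292]
force: [-2.6, 0.3, 7.3]
grip_width: 0.0002
```

Emit:
arm_command([
  [0,0,0.7,0,0,0],
])

```text
clock: 6.0
position: [0.5162, -0.2269, 0.1246]
tool_rot: [3.138, 0.004, -1.292]
force: [-3.9, 2.0, 10.2]
grip_width: 0.0003
```

Contact came at z ≈ 0.1263 and reached 10 N within 1.7 mm, so pad 1 is blind. On to pad 2.

Emit:
arm_command([
  [0,0,-4,0,0,0],
  [0,0,-4,0,0,0],
  [-18,0,0,0,0,0],
  [-18,0,0,0,0,0],
  [-14,0,0,0,0,0],
  [0,0,0,0,0,0],
  [0,0,0,0,0,0],
])

```text
clock: 6.7
position: [0.5013, -0.1744, 0.1335]
tool_rot: [3.139, 0.004, -1.291]
force: [0.1, -0.2, 0.2]
grip_width: -0.0003
```

```bash
sed -i 's/=.150/=.1265/' w.py; python3 w.py
```

```text
6.7 [ 0.5013 -0.1744  0.1335] [ 3.1386  0.0037 -1.2909] [ 0.15 -0.19  0.16] -0.00034197208825361916
to P (TCP at touch), tool mm
 [[  54.     0.6    6.8]
 [  -2.1    0.2    7. ]
 [ -57.8   -0.2    7.2]
 [-113.5   -0.5    7.4]
 [-169.9   -0.9    7.6]] unit yaw err deg 0.4341053751596551
```

Emit:
arm_command([
  [-2,0,1,0,0,0],
  [0,0,1.5,0,0,0],
  [0,0,1.5,0,0,0],
  [0,0,1,0,0,0],
  [0,0,1,0,0,0],
])

```text
clock: 7.2
position: [0.5009, -0.1734, 0.1268]
tool_rot: [3.138, 0.003, -1.292]
force: [0.6, -0.8, 0.8]
grip_width: -0.0001
```

Emit:
arm_command([
  [0,0,1,0,0,0],
])

```text
clock: 7.3
position: [0.5009, -0.1736, 0.1257]
tool_rot: [3.138, 0.003, -1.293]
force: [-0.9, 1.7, 4.2]
grip_width: -0.0001
```

Emit:
arm_command([
  [0,0,0.8,0,0,0],
])

```text
clock: 7.4
position: [0.5009, -0.1736, 0.125]
tool_rot: [3.138, 0.003, -1.293]
force: [-1.4, 1.9, 5.4]
grip_width: 0.0003
```

Emit:
arm_command([
  [0,0,0.8,0,0,0],
])

```text
clock: 7.5
position: [0.5009, -0.1736, 0.1242]
tool_rot: [3.138, 0.003, -1.293]
force: [-2.1, 1.3, 3.2]
grip_width: 0.0
```

The force eased off here instead of rising, so I'll continue down.

Emit:
arm_command([
  [0,0,0.8,0,0,0],
])

```text
clock: 7.6
position: [0.5009, -0.1735, 0.1234]
tool_rot: [3.139, 0.003, -1.293]
force: [-1.6, 1.4, 3.6]
grip_width: -0.0001
```

Emit:
arm_command([
  [0,0,0.8,0,0,0],
])

```text
clock: 7.7
position: [0.5009, -0.1736, 0.1226]
tool_rot: [3.139, 0.003, -1.293]
force: [-0.9, 0.6, 3.3]
grip_width: -0.0001
```

Emit:
arm_command([
  [0,0,0.8,0,0,0],
])

```text
clock: 7.8
position: [0.5009, -0.1736, 0.1217]
tool_rot: [3.139, 0.003, -1.293]
force: [-0.7, 0.8, 2.6]
grip_width: 0.0
```

Emit:
arm_command([
  [0,0,0.6,0,0,0],
  [0,0,0,0,0,0],
  [0,0,0,0,0,0],
])

```text
clock: 8.1
position: [0.5008, -0.1736, 0.1207]
tool_rot: [3.138, 0.003, -1.293]
force: [-0.5, 0.9, 1.7]
grip_width: 0.0002
```

Emit:
arm_command([
  [0,0,-3,0,0,0],
  [0,0,-5,0,0,0],
  [0,0,-15,0,0,0],
  [0,0,-30,0,0,0],
  [0,0,-40,0,0,0],
  [0,0,-40,0,0,0],
  [0,0,-40,0,0,0],
  [0,0,0,0,0,0],
])

```text
clock: 8.9
position: [0.5006, -0.1738, 0.3024]
tool_rot: [3.137, 0.004, -1.292]
force: [0.4, 0.2, -1.5]
grip_width: 0.0001
```

```bash
python3 w.py
python3 - <<'E'
from h import *
from workcell import bot
f=bot.grab_frame("top"); np.savez("top2.npz",**f); cv2.imwrite("pics/top2.png",f["color"][120:330,170:520].repeat(2,0).repeat(2,1)[:,:,::-1])
E
```

```text
8.9 [ 0.5006 -0.1738  0.3024] [ 3.1374  0.0041 -1.2925] [ 0.36  0.24 -1.5 ] 6.770303437583932e-05
to P (TCP at touch), tool mm
 [[  55.5   -0.8  175.7]
 [  -0.7   -1.1  176. ]
 [ -56.3   -1.4  176.2]
 [-112.    -1.6  176.4]
 [-168.4   -2.   176.6]] unit yaw err deg 0.3464265241588951
```

View pics/top2.png

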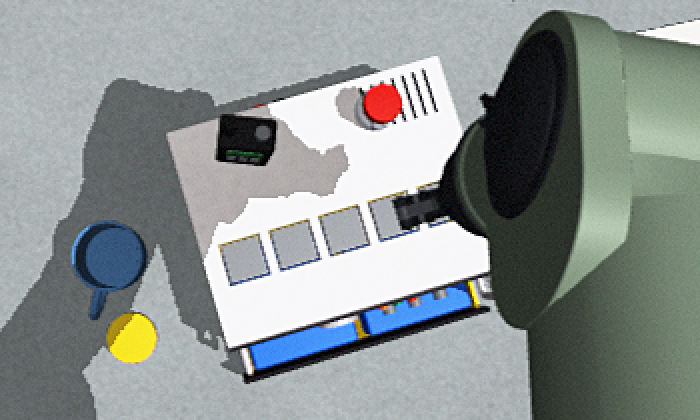

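The tray is out, with its blue battery visible in front of the unit, and the loose things look undisturbed. I'll back the arm off to the side, which is clear at this height, and measure.

Emit:
arm_command([
  [30,10,0,0,0,0],
  [40,20,0,0,0,0],
  [40,20,0,0,0,0],
  [40,20,0,0,0,0],
  [40,20,0,0,0,0],
  [40,20,0,0,0,0],
  [20,10,0,0,0,0],
  [0,0,0,0,0,0],
])

```text
clock: 9.75
position: [0.4492, -0.4548, 0.294]
tool_rot: [3.13, 0.012, -1.287]
force: [-0.7, 1.4, -0.2]
grip_width: -0.0004
```

Run:
```python
from h import *
from workcell import bot
s=bot.observe(); print(s["clock"],s["position"],s["force"])
f=bot.grab_frame("top"); o=dict(np.load("top.npz")); P=np.load("P.npy")
cv2.imwrite("pics/top3.png",f["color"][120:330,170:520].repeat(2,0).repeat(2,1)[:,:,::-1])
F=210/np.tan(np.radians(float(f["fov_y"]))/2)
v,u=np.mgrid[:420,:560]
def cloud(g): 
    z=g["depth"]; return (np.dstack([(u-g["cx"])/F*z,(v-g["cy"])/F*z,z])-g["t"])@g["R"]
yaw=np.radians(15.64); c,s_=np.cos(yaw),np.sin(yaw); B=np.array([[c,s_],[-s_,c]])
C0=P.mean(0)[:2]+np.array([c,s_])*.035
for n,g in(("before",o),("after",f)):
    X=cloud(g); L=(X[...,:2]-C0)@B.T; m=(X[...,2]>.02)&(X[...,2]<.131)&(abs(L[...,1])<.10)&(L[...,0]<-.115)&(L[...,0]>-.25)
    print(n,m.sum(),"front-most x, 2/50 pct",np.percentile(L[...,0][m],[1,3,50]) if m.any() else "")
    for i,p in enumerate(P[:5]):
        q=g["R"]@p+g["t"]; a=(q[:2]/q[2]*F+[g["cx"],g["cy"]]).astype(int)
        print(i+1,np.median(X[a[1]-6:a[1]+7,a[0]-6:a[0]+7,2]).round(4),end=" ")
    print()
    h=cv2.cvtColor(g["color"],cv2.COLOR_RGB2HSV); S=h[...,1]>110; V=h[...,2]
    H=h[...,0]
    for k,mm,b in(("jar",S&((H<6)|(H>174)),(330,390,150,190)),("reel",S&(H>22)&(H<34),(215,255,270,305)),("mug",S&(H>98)&(H<118),(200,247,225,262)),("driver",S&(H>6)&(H<18),(440,500,190,250)),("radio",V<50,(272,312,170,206)),("mic",V<60,(408,442,196,240))):
        w=mm[b[2]:b[3],b[0]:b[1]]; y,x=np.nonzero(w); print(k,len(x),(x.mean()+b[0]).round(1) if len(x) else 0,(y.mean()+b[2]).round(1) if len(x) else 0,end="; ")
    print()
```

```text
9.75 [ 0.44920089 -0.45478549  0.29403214] [-0.66035567  1.38657596 -0.21547654]
before 182 front-most x, 2/50 pct [-0.13712325 -0.13683963 -0.12915661]
1 0.133 2 0.1332 3 0.1334 4 0.133 5 0.1334 
jar 307 360.9 171.5; reel 497 235.4 288.6; mug 985 223.8 246.7; driver 449 474.3 223.4; radio 522 291.7 189.1; mic 660 422.7 216.2; 
after 1495 front-most x, 2/50 pct [-0.16983577 -0.16890345 -0.15084731]
1 0.1331 2 0.1332 3 0.1334 4 0.1332 5 0.1335 
jar 306 360.9 171.5; reel 496 235.5 288.5; mug 988 223.8 246.7; driver 448 474.2 223.3; radio 523 291.7 189.1; mic 797 423.3 217.8;
```

View pics/top3.png

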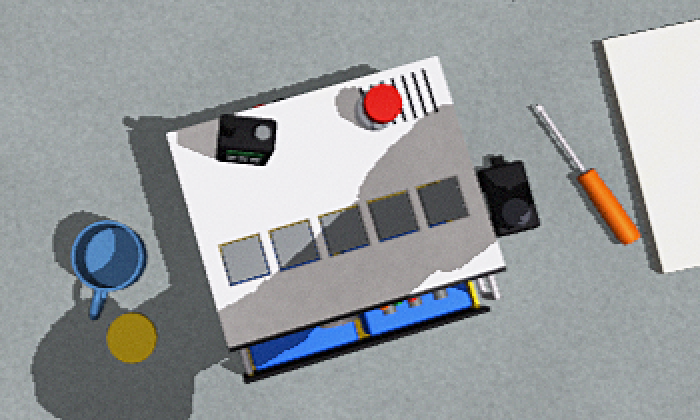

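The tray front is now at unit x ≈ -170 mm, about 45 mm ahead of the black front. The pads are flush, and the loose things are where they were; the mic's small shift is shadow in the mask. The robot is clear.

```bash
python3 -c "
from workcell import bot
print(bot.job_done(), bot.observe()['clock'])"
```

```text
the job is handed in; nothing more can be done
the job is handed in; nothing more can be done
```

The tray is out and the job is handed in at about 10 s of the 51 s allowed; no verdict was reported. Pad 1 was blind, reaching 10 N within about 1.7 mm. Pad 2 was the catch: the force peaked at about 5.4 N, then dropped, and the pad went in about 5.5 mm. I then lifted off and moved the arm clear to the right.

**Last checks:**
- **Tray:** its front edge measured about 170 mm ahead of the unit's centre. That puts it about 45 mm out, taking the black front at about 125 mm, which I assumed and did not measure cleanly. Before the press, the foremost thing I measured on the unit's front was at 137 mm, perhaps the handles or meter.
- **Pads:** all five read level with the top, to within about half a millimetre in the depth image.
- **Loose things:** the radio, jar, mug, reel and screwdriver all shifted 0.1 pixel or less. The mic's mask centre moved 1.7 pixels (roughly 4 mm). I put that down to the arm's shadow, and the mic looks unmoved in the picture.
- **Force:** the highest I saw was about 11 N, far below the limits.

**One disagreement:** the closed fingertips were not 17 mm ahead of the TCP as stated. They touched the pads about 7 mm behind it, and the wrist and scene depth images had already shown them well behind the stated place. I found contact by force instead.

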